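# Push the loose tub into its place at the stop rail

## Robot

A 6-joint arm with a two-finger parallel gripper is mounted at the origin on the work surface. World frame = base frame: x ahead of the robot, y to its left, z up, the work surface at z = 0. Lengths are in mm, angles in rad, forces in N, time in s.
With the tool pointing down it reaches from about 350 to 875 mm from the base axis. Payload 4.2 kg.
Tool frame: the origin (TCP) lies on the mounting face of the last link; the fingertips stand 173 mm ahead of it and the grasp point (between the pads) lies grip_point_offset ahead of it (grip_point_offset is the distance from the TCP to the grasp point, in mm); z points along the fingers, y is the line along which they close (so a half turn about z gives the same grasp; the last joint's range is limited). The gripper opens to 85 mm and grips with 20 to 120 N. Pads are 22 mm wide; open, the fingers measure 114 mm over their backs; the gripper's body (76 mm by 85 mm) begins 54 mm behind the grasp point. The pads swing forward as they close: fully open they stand 13 mm farther back than shut.
Start: joints at [1.452, 0.385, 0.008, 0, -1.194, -0.259], TCP at [230.515, 580.916, 404.712] pointing down, gripper open.
Joint ranges: [-3.14, 3.14], [-1.21, 2.06], [-1.07, 1.41], [-3.16, 2.05], [-2.99, -0.16], [-3.1, 3.1]. Speed limits (rad/s): [2.79, 2.79, 3.14, 3.14, 3.14, 3.14].

## Interface

Orientations are given as a unit quaternion [x, y, z, w].
In Python, from bench import read_state, get_image, job_done, recognise, place_of, grip_point_offset gives the robot as it stands. The module is installed in compiled form; this text tells all that it offers.
- The arm moves only by the tool carry_out, never from a script. Its arguments are lists of equal length, an entry for each row: "slide": the shift along the tool's x, y, z in m, a list of three; "roll": the turn about the tool's z in degrees; "claw": the finger opening in m, from 0 to 0.0854. A call has 1 to 8 rows; each row is the pose to reach, as a shift and turn from the pose commanded when the call began, along the tool's axes at that moment; what a row does not reach only later rows make up. A row lasts 1/8 s, in which the tool goes at most 62.5 mm and 10.7 degrees, less where a joint would pass 70% of its speed; a pose out of reach is approached as far as the arm can. A call with a gripper value outside its range is refused whole. The fingers move at their own pace and stop on an object; the grip force is fixed at half the most. Time passes only in rows, so rows that repeat a pose let the fingers close. It gives the time, the measured TCP pose, the force, the opening and the grip force at its end, in the units of the state.
- read_state(): the state, without advancing time (a new reading comes with each control period).
- get_image(name): name is "side" or "top"; returns a dict with "img" (384x512x3 uint8, red, green, blue), "z_map" (384x512 float32, mm along the optical axis (not along the pixel's ray), 0 where there is no reading), "mtx" (3x3 intrinsics, pixels), "world_from_camera" (4x4, takes a point from camera to world coordinates). Camera axes: x right, y up, looking along -z (the intrinsics and any distortion apply to the point x, -y, -z); pixel columns grow to the right and rows downward; lengths in mm; the calibration is good to about 2 mm. A picture is of the moment at which its call begins.
- job_done(): hands the job in; it is judged then, once.
Trained networks look in a picture, given as the dict that the camera call returned (one of the last four; its "shot" number tells which), for a name from the list of things; names that differ only in an ending like _2 or _b are one class to them, and where a whole thing is asked for, a point or a joint stands for the part that bears it (a point fixed in the world has none). Each returns a list of dicts, best first, with "conf" (0 to 1); they miss things now and then, are a little off and sometimes report something else, mostly with a low value. They report only what shows in the picture. A call takes as long as a camera call. They do not tell look-alikes from the thing itself.
- recognise(picture, thing): "at" ([column, row] in pixels, amid what is visible of it).
- place_of(picture, thing): "at" ([column, row] in pixels: a listed point, or the origin of a listed thing).
The state is a dict: "clock": time; "joints": joint angles; "joint_vel": joint speeds; "joint_efforts": joint torques, N m; "position": TCP position; "ee_rot": TCP orientation; "contact_force": force on the tool from outside, world axes, zero at the start; "wrist_torque": the same for the moment, N m; "gripper_width": finger opening in mm; "grasp_force": force on a finger pad.
Only numpy, scipy, OpenCV 4.12 (cv2) and the standard library are available. Lean on these libraries where they do the work, as an engineer would, in place of code of your own. Each camera call takes 0.05 s, during which the arm holds its last target. There are 200 camera calls.

## Task

Two lidded tubs belong side by side at the wooden stop rail on the bench, one on each side of the short divider. One tub is already parked there; push the other one along the bench into the empty place, on the paper slip, until its long side is flush against the rail and its end is against the divider, then take the hand away. Only push it with the fingers: do not pick it up, lift it or tip it, and leave the parked tub and the other things on the bench alone.

Things in the scene. Friction and masses are not known exactly. Their poses are not given: they have to be found in the camera images.
- tub: The loose tub to push: closed white plastic food tub with blue lid, a box 90 mm along its x, 120 mm along its y, 60 mm high, upright sides, 0.4 to 0.85 kg, pushed along with about 2 to 6 N (up to 20 N for a moment as it is struck). Origin: centre of its underside. It starts between robot and rail, long side within about 30 degrees of the rail's direction; half a turn makes no difference.
- parked_tub: The other tub, same look and size (90 x 120 x 60 mm), standing loose at the rail on the left or right of the divider (it varies), long side along the rail, 3 mm off rail and divider. Origin: centre of its underside. The empty place is on the other side of the divider.
- stop: Fixed wooden T-shaped stop, 35 mm high. Origin: on the bench, where the rail's front face (x = 0) meets the divider's mid-plane. x points into the rail, away from the robot; y along the rail. Rail 300 mm long, 16 thick; divider from x = -60 mm to 0, faces at y = -6 and +6 mm. A tub fully home has its centre at x = -45 mm, y = +66 or -66 mm, long side along y.
- slip: A flat white paper slip 75 mm (its x) by 105 mm (its y), stuck flat on the bench in the empty place; the tub slides over it freely. Origin: its centre, which is where the middle of the tub belongs. Its axes are parallel to the stop's.
- jar: Bystander: glass jar with a white lid, 56 mm across, 68 mm high, to the left of the work. Origin: centre of its underside.
- mug: Bystander: open steel cup, 72 mm across, 65 mm high, to the right of the work. Origin: centre of its underside.
- oil: Bystander: upright white bottle 52 mm across and 150 mm high, left of the rail. Origin: centre of its underside.
- spatula: Bystander: spatula lying flat on the bench, right of the rail. Origin: on the bench under its middle.
Mind the look-alikes: they are no part of the job. What is shaped like the tub but green, pink or purple is not meant.

How it is judged:
By the outcome, as a careful person would: the job done as asked, in the order asked, and still so for the second after the job is handed in, with the robot touching nothing.
It also fails if it takes over 69 s, if anything falls off the work surface, if the arm or the gripper's body presses on something with over 40 N, if the wrist force passes 120 N, or if a joint passes its speed limit or range.

## Working session

There is one attempt and no reset: what is moved stays moved. The work goes in short steps, Python scripts to look and compute and a tool call to move; the robot and the scene stay as the last step left them, time stands still between calls to the robot, and variables do not carry over. Pictures are saved under pics/ and viewed, at most 10 in all, crops included, and the job is handed in when it is done.

Besides the shell and the picture viewer there is one more tool, called after "Call:" as name([rows], argument=value, ...), one row to a line, values as JSON. carry_out: Moves the arm, as the interface text tells. Its arguments: {"type":"object","properties":{"slide":{"type":"array"},"roll":{"type":"array"},"claw":{"type":"array"}},"required":["slide","roll","claw"]}

```bash
mkdir -p pics
cat > h.py <<'E'
import numpy as np, cv2
from bench import *
def world(p,uv,z=None):
    u,v=uv; K=p["mtx"]; T=np.array(p["world_from_camera"])
    d=np.array([(u-K[0][2])/K[0][0],-(v-K[1][2])/K[1][1],-1.0])
    if z is None:
        q=d*p["z_map"][int(round(v)),int(round(u))]; return T[:3,:3]@q+T[:3,3]
    r=T[:3,:3]@d; return T[:3,3]+r*(z-T[2,3])/r[2]
def cloud(p):
    K=p["mtx"]; T=np.array(p["world_from_camera"]); Z=p["z_map"]
    v,u=np.mgrid[:Z.shape[0],:Z.shape[1]]
    q=np.stack([(u-K[0][2])/K[0][0]*Z,-(v-K[1][2])/K[1][1]*Z,-Z],-1)
    return q@T[:3,:3].T+T[:3,3]
def save(p,n): cv2.imwrite("pics/"+n,cv2.cvtColor(p["img"],cv2.COLOR_RGB2BGR))
E
python3 - <<'E'
from h import *
np.set_printoptions(precision=1,suppress=True)
print(read_state(),grip_point_offset)
for n in("top","side"):
    p=get_image(n); save(p,n+"0.png"); print(n,p["mtx"],np.array(p["world_from_camera"]))
    for t in("tub","parked_tub","stop","slip","jar","mug","oil","spatula"):
        for f in (place_of,):
            print(t,[(np.array(r["at"]),round(r["conf"],2),world(p,r["at"],0)) for r in f(p,t)][:4])
E
```

```text
{'clock': 0.0, 'joints': array([ 1.5,  0.4,  0. , -0. , -1.2, -0.3]), 'joint_vel': array([-0., -0., -0., -0., -0.,  0.]), 'joint_efforts': array([  0. , -39.2,  18.8,   4.2,  -0. ,  -0. ]), 'position': array([230.5, 580.7, 403.6]), 'ee_rot': array([ 1. , -0.2, -0. ,  0. ]), 'contact_force': array([ 0.7,  0.2, -0.7]), 'wrist_torque': array([ 0.,  0., -0.]), 'grasp_force': 0.0, 'gripper_width': 85.03598432096992} 154.70000000000002
top [[470.8   0.  254.4]
 [  0.  470.8 195.7]
 [  0.    0.    1. ]] [[  -0.     1.    -0.2  317.6]
 [  -1.    -0.     0.    19.5]
 [   0.     0.2    1.  1347.7]
 [   0.     0.     0.     1. ]]
tub [(array([334.7, 262.7]), 0.63, array([ 344.2, -220.2,    0. ])), (array([260.5, 193.7]), 0.6, array([545.6, -12.9,   0. ])), (array([195.5, 250.9]), 0.6, array([383.1, 174.7,   0. ])), (array([263.7, 263. ]), 0.57, array([346.3, -18.6,   0. ]))]
parked_tub [(array([268.1, 143. ]), 0.86, array([697.4, -37.9,  -0. ]))]
stop [(array([245.8, 126.4]), 0.72, array([749.1,  27.4,   0. ]))]
slip [(array([222.2, 141.6]), 0.8, array([703.3,  97.7,   0. ]))]
jar [(array([126.
[... 791 characters left out ...]
72, array([ 607.2, -243.1,    0. ]))]
parked_tub [(array([304.6, 187.6]), 0.74, array([710.3, -40.2,   0. ])), (array([252.3, 210.9]), 0.36, array([533.8, -19. ,   0. ]))]
stop [(array([302.1, 165.4]), 0.91, array([762.8,  32.2,   0. ]))]
slip [(array([274.6, 157.8]), 0.81, array([714.2, 107.1,  -0. ]))]
jar [(array([176.6, 133.3]), 0.55, array([523.6, 380.8,   0. ]))]
mug [(array([303.5, 317.1]), 0.7, array([ 443. , -345.2,    0. ]))]
oil [(array([210.9, 109.2]), 0.95, array([680.5, 416.6,   0. ]))]
spatula [(array([254.3, 206.2]), 0.69, array([548.4,  -8.8,   0. ])), (array([305.5, 187.8]), 0.67, array([711.9, -42.4,   0. ])), (array([373.4, 289.7]), 0.56, array([ 630.8, -393.4,    0. ]))]
```

View pics/top0.png

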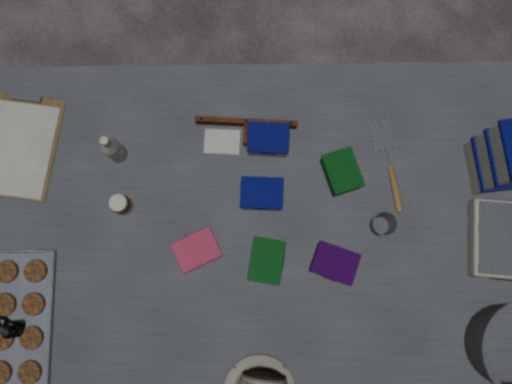

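Run:
```python
import cv2
a=cv2.imread("pics/top0.png")[90:290,150:370]
cv2.imwrite("pics/crop0.png",cv2.resize(a,(660,600),interpolation=cv2.INTER_CUBIC))
```

```text
(no output)
```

View pics/crop0.png

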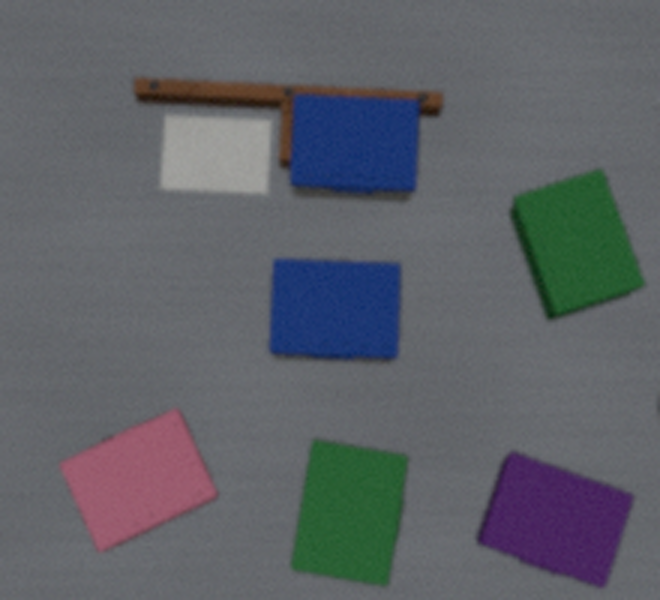

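The candidates are blue (262,193), blue (268,138), green (267,260) and (343,171), pink (197,250) and purple (336,263). The blue tub at (262,193) is the loose one. The blue one at (268,138) is parked to the right of the divider. The slip at (222,141) is the empty place, on the left. Next I measure the poses.

```bash
cat >> h.py <<'E'
def blues(p):
    hsv=cv2.cvtColor(p["img"],cv2.COLOR_RGB2HSV); C=cloud(p)
    m=((hsv[...,0]>105)&(hsv[...,0]<128)&(hsv[...,1]>120)&(abs(C[...,2]-60)<12)&(abs(C[...,1])<300)).astype(np.uint8)
    n,l,s,_=cv2.connectedComponentsWithStats(m); out=[]
    for i in range(1,n):
        if s[i,4]<200: continue
        c,_=cv2.findContours((l==i).astype(np.uint8),cv2.RETR_EXTERNAL,cv2.CHAIN_APPROX_NONE)
        w=np.array([world(p,q,60)[:2] for q in c[0][:,0].astype(float)],np.float32)
        (x,y),(a,b),t=cv2.minAreaRect(w)
        if a>b: a,b,t=b,a,t-90   # b long; t = dir of short side
        t=(t+90)%180-90
        out.append((round(x,1),round(y,1),round(a,1),round(b,1),round(t,1),round(float(np.median(C[l==i][:,2])),1)))
    return out
E
python3 - <<'E'
from h import *
np.set_printoptions(precision=1,suppress=True)
for n in("top","side"):
    p=get_image(n); print(n,blues(p)); C=cloud(p)
    hsv=cv2.cvtColor(p["img"],cv2.COLOR_RGB2HSV)
    m=((hsv[...,0]<18)&(hsv[...,1]>100)&(C[...,0]>600)&(abs(C[...,1]-30)<220)&(abs(C[...,2]-35)<8))
    P=C[m]; print("wood",m.sum(),P.min(0),P.max(0),np.median(P[:,2]))
    v,u=np.nonzero(m); w=np.array([world(p,(a,b),35)[:2] for a,b in zip(u,v)],np.float32)
    w2=w[w[:,0]>np.polyval(np.polyfit(w[:,1],w[:,0],1),w[:,1])-12]
    print("rail",cv2.minAreaRect(w2),np.polyfit(w2[:,1],w2[:,0],1))
    m=((hsv[...,1]<60)&(hsv[...,2]>140)&(abs(C[...,0]-710)<80)&(abs(C[...,1]-90)<90)&(C[...,2]<15)).astype(np.uint8)
    v,u=np.nonzero(m); w=np.array([world(p,(a,b),0)[:2] for a,b in zip(u,v)],np.float32)
    print("slip",len(w),w.mean(0),cv2.minAreaRect(w))
E
```

```text
top [(696.0, -35.1, 90.8, 117.3, -3.5, 59.1), (537.8, -13.0, 90.1, 116.4, -1.4, 59.3)]
wood 362 [ 688.4 -118.7   27.4] [768.8 175.1  42.4] 34.3656335667074
rail ((750.3245849609375, 28.129737854003906), (293.6882019042969, 22.70969009399414), 86.55105590820312) [  0.  753.5]
slip 830 [705.   99.7] ((705.0921630859375, 99.78894805908203), (103.286376953125, 72.58348846435547), 86.34298706054688)
side [(696.9, -39.9, 95.1, 119.4, -3.3, 59.7), (538.9, -18.2, 93.2, 120.2, -3.2, 59.5)]
wood 142 [ 741.5 -124.    27.4] [771.4 171.1  39.4] 34.8153801686592
rail ((756.2688598632812, 24.210159301757812), (295.8664245605469, 12.977620124816895), 86.6540298461914) [  0.1 755. ]
slip 463 [707.7 104.8] ((708.5214233398438, 100.13135528564453), (100.17230224609375, 69.294189453125), 87.65921783447266)
```

```bash
cat >> h.py <<'E'
O=np.array([747.7,31.0]); YAW=np.radians(-3.4)
ex=np.array([np.cos(YAW),np.sin(YAW)]); ey=np.array([-ex[1],ex[0]])
def tostop(w): d=np.asarray(w)[:2]-O; return np.array([d@ex,d@ey])
def fromstop(x,y): return O+x*ex+y*ey
def plan(x,y,z,yaw):  # stop-frame x,y; TCP z; wanted tool-x heading in stop frame (deg, mod 180)
    from scipy.spatial.transform import Rotation as R
    s=read_state(); M=R.from_quat(s["ee_rot"]).as_matrix(); w=fromstop(x,y)
    d=np.array([w[0],w[1],z])-s["position"]
    cur=np.degrees(np.arctan2(M[1,0],M[0,0])-YAW); r=-((yaw-cur+90)%180-90)
    print("now stop",tostop(s["position"]).round(1),"z",s["position"][2].round(1),"tool yaw in stop",cur.round(1),"j6",s["joints"][5].round(2))
    print("slide m",(M.T@d/1000).round(4),"roll",r.round(1),"tilt",M[2].round(4))
E
python3 - <<'E'
from h import *
plan(-206,-158,404,90)
E
```

```text
now stop [-548.9  518.3] z 404.7 tool yaw in stop -18.2 j6 -0.26
slide m [0.5374 0.5349 0.0007] roll 71.8 tilt [ 0.  0. -1.]
```

Call:
carry_out([
  [0.06,0.06,0],
  [0.12,0.12,0],
  [0.18,0.18,0],
  [0.24,0.24,0],
  [0.3,0.3,0],
  [0.36,0.36,0],
  [0.42,0.42,0],
  [0.48,0.48,0],
], roll=[9,18,27,36,45,54,63,72], claw=[0.045,0.045,0.045,0.045,0.045,0.045,0.045,0.045])

```text
clock: 2.0
position: [429.0, 119.9, 405.3]
ee_rot: [-0.683, 0.731, -0.0, 0.001]
contact_force: [0.6, 0.8, 0.2]
gripper_width: 45.0
grasp_force: 0.0
```

Run:
```python
from h import *
plan(-206,-158,300,90)
```

```text
now stop [-323.4   69.9] z 405.3 tool yaw in stop -90.5 j6 -0.71
slide m [ 0.2269 -0.1192  0.1053] roll -0.5 tilt [-8.0e-04 -1.4e-03 -1.0e+00]
```

Call:
carry_out([
  [0.05,-0.025,0],
  [0.1,-0.05,0],
  [0.15,-0.075,0],
  [0.2,-0.1,0],
  [0.22,-0.115,0.05],
  [0.22,-0.115,0.1],
  [0.22,-0.115,0.1],
  [0.22,-0.115,0.1],
], roll=[0,0,0,0,0,0,0,0], claw=[0.045,0.045,0.045,0.045,0.045,0.045,0.045,0.045])

```text
clock: 3.0
position: [530.4, -104.8, 306.7]
ee_rot: [-0.685, 0.729, -0.001, 0.001]
contact_force: [0.4, 0.4, 0.4]
gripper_width: 44.8
grasp_force: 0.0
```

Run:
```python
from h import *
p=get_image("side"); save(p,"side1.png"); print(blues(p)); plan(-206,-158,185,90)
```

```text
[(697.0, -39.9, 94.6, 119.6, -3.4, 59.6), (539.3, -18.3, 92.2, 120.3, -3.0, 59.2)]
now stop [-208.8 -148.3] z 307.3 tool yaw in stop -90.2 j6 -0.17
slide m [ 0.0097 -0.0023  0.1223] roll -0.2 tilt [ 0.     -0.0048 -1.    ]
```

View pics/side1.png

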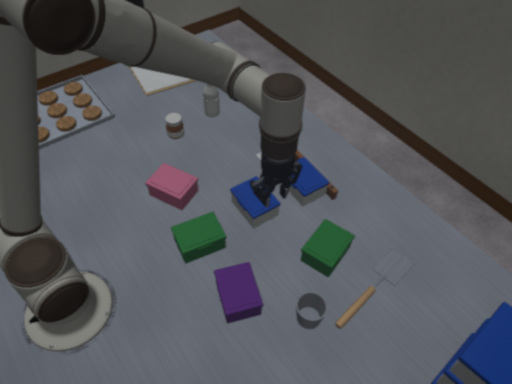

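The side view shows the hand at (275,185), in front of the gap just right of the loose tub at (255,200). The way down is clear.

Call:
carry_out([
  [0.012,-0.003,0],
  [0.012,-0.003,0.03],
  [0.012,-0.003,0.06],
  [0.012,-0.003,0.09],
  [0.012,-0.003,0.115],
  [0.012,-0.003,0.121],
  [0.012,-0.003,0.121],
], roll=[0,0,0,0,0,0,0], claw=[0.045,0.045,0.045,0.045,0.045,0.045,0.045])

```text
clock: 3.92
position: [532.3, -117.3, 184.6]
ee_rot: [-0.684, 0.729, -0.001, 0.001]
contact_force: [0.4, 0.1, 0.0]
gripper_width: 45.4
grasp_force: 0.0
```

Run:
```python
from h import *
p=get_image("top"); print(blues(p)); plan(-206,5,185,90)
```

```text
[(696.0, -35.1, 90.8, 117.2, -3.7, 59.2), (509.1, -40.9, 31.6, 61.7, 3.1, 58.6)]
now stop [-206.1 -160.8] z 185.0 tool yaw in stop -90.2 j6 -0.14
slide m [-0.1658  0.0006  0.    ] roll -0.2 tilt [-1.0e-04 -2.6e-03 -1.0e+00]
```

Call:
carry_out([
  [-0.012,0,0],
  [-0.022,0,0],
  [-0.03,0,0],
  [-0.037,0,0],
  [-0.045,0,0],
  [-0.054,0,0],
  [-0.062,0,0],
  [-0.07,0,0],
], roll=[0,0,0,0,0,0,0,0], claw=[0.045,0.045,0.045,0.045,0.045,0.045,0.045,0.045])

```text
clock: 4.97
position: [536.2, -46.8, 183.7]
ee_rot: [-0.684, 0.729, 0.0, -0.0]
contact_force: [-0.5, -3.6, 2.4]
gripper_width: 44.9
grasp_force: 0.0
```

Run:
```python
from h import *
p=get_image("side"); print(blues(p),[tostop(b[:2]) for b in blues(p)]); plan(-206,5,185,90);save(p,"side2.png")
```

```text
[(696.8, -39.9, 95.2, 119.4, -3.3, 59.7), (536.3, 39.8, 76.3, 90.3, -9.4, 59.4)] [array([-46.60558535, -73.79389821]), array([-211.54979571,   -3.75285689])]
now stop [-206.4  -89.4] z 183.6 tool yaw in stop -90.2 j6 -0.28
slide m [-0.0944 -0.0001 -0.0013] roll -0.2 tilt [-4.e-04 -3.e-04 -1.e+00]
```

View pics/side2.png

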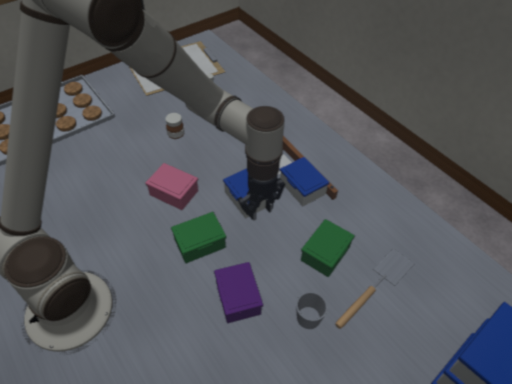

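The fingers at (263,195) are pushing the tub's right end (3.6 N), and the tub at (245,190) has moved left. I keep pushing.

Call:
carry_out([
  [-0.01,0,0],
  [-0.021,0,0],
  [-0.033,0,0],
  [-0.045,0,0],
  [-0.057,0,0],
  [-0.069,0,0],
  [-0.08,0,0],
  [-0.086,0,0],
], roll=[0,0,0,0,0,0,0,0], claw=[0.045,0.045,0.045,0.045,0.045,0.045,0.045,0.045])

```text
clock: 6.02
position: [541.6, 39.4, 183.6]
ee_rot: [-0.684, 0.729, 0.0, -0.0]
contact_force: [0.0, -3.3, 0.2]
gripper_width: 45.1
grasp_force: 0.0
```

Call:
carry_out([
  [0,0,0],
  [0.03,0,0],
  [0.06,0,0],
  [0.06,0,-0.05],
  [0.06,0,-0.1],
  [0.06,0,-0.1],
], roll=[0,0,0,0,0,0], claw=[0.045,0.045,0.045,0.045,0.07,0.07])

```text
clock: 6.78
position: [539.3, -21.2, 288.2]
ee_rot: [-0.684, 0.729, -0.003, 0.005]
contact_force: [-0.1, 0.5, -0.1]
gripper_width: 69.9
grasp_force: 0.0
```

Run:
```python
from h import *
for n in("top","side"):
    p=get_image(n); b=blues(p); print(b,[tostop(q[:2]) for q in b]); save(p,n+"3.png")
plan(-290,66,285,0)
```

```text
[(704.1, -35.8, 76.3, 119.5, -0.7, 59.0)] [array([-39.56159074, -69.26817839])]
[(547.5, 108.5, 93.5, 119.9, -3.4, 59.6), (696.8, -39.9, 95.2, 119.4, -3.3, 59.6)] [array([-204.4438575 ,   65.49045067]), array([-46.60558535, -73.79389821])]
now stop [-206.6  -64.7] z 284.1 tool yaw in stop -90.3 j6 -0.33
slide m [-0.1303  0.084  -0.0009] roll 89.7 tilt [-0.0012 -0.0014 -1.    ]
```

View pics/top3.png

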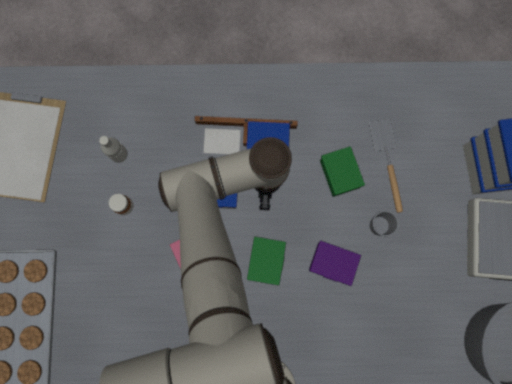

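The top view is blocked by the arm. Using the parked tub as reference in the side view, the tub is at stop (-206, +70), so only about 4 mm clear of the divider. I nudge it about 6 mm further left.

Call:
carry_out([
  [0,0,0.05],
  [0,0,0.099],
  [0,0,0.099],
  [-0.035,0,0.099],
  [-0.052,0,0.099],
  [-0.06,0,0.099],
  [-0.068,0,0.099],
  [-0.068,0,0.099],
], roll=[0,0,0,0,0,0,0,0], claw=[0.045,0.045,0.045,0.045,0.045,0.045,0.045,0.045])

```text
clock: 7.88
position: [542.2, 46.6, 185.0]
ee_rot: [-0.684, 0.729, -0.0, 0.0]
contact_force: [-0.2, 0.8, -0.2]
gripper_width: 45.0
grasp_force: 0.0
```

Call:
carry_out([
  [0.02,0,0],
  [0.04,0,0],
  [0.04,0,-0.05],
  [0.04,0,-0.1],
  [0.04,0,-0.1],
  [0.04,0,-0.1],
], roll=[0,0,0,0,0,0], claw=[0.045,0.045,0.045,0.045,0.07,0.07])

```text
clock: 8.62
position: [539.0, 5.4, 284.3]
ee_rot: [-0.684, 0.73, 0.0, -0.0]
contact_force: [0.9, -0.2, -0.3]
gripper_width: 70.1
grasp_force: 0.0
```

Run:
```python
from h import *
for n in("side",):
    p=get_image(n); b=blues(p); print(b,[tostop(q[:2]) for q in b])
plan(-295,72,285,0)
```

```text
[(545.0, 115.5, 87.9, 126.2, -8.8, 59.2), (697.0, -39.9, 94.9, 119.4, -3.3, 59.8)] [array([-207.35460169,   72.32986354]), array([-46.40593739, -73.78203694])]
now stop [-206.9  -37.8] z 283.6 tool yaw in stop -90.3 j6 -0.38
slide m [-0.1092  0.0887 -0.0012] roll 89.7 tilt [ 4.0e-04  2.4e-03 -1.0e+00]
```

Call:
carry_out([
  [-0.02,0.063,-0.01],
  [-0.05,0.063,-0.01],
  [-0.08,0.063,-0.01],
  [-0.113,0.063,-0.01],
  [-0.113,0.063,-0.01],
  [-0.113,0.063,-0.01],
  [-0.113,0.063,-0.01],
  [-0.113,0.063,-0.01],
], roll=[10,20,30,40,50,60,70,80], claw=[0.07,0.07,0.07,0.07,0.07,0.07,0.07,0.07])

```text
clock: 9.68
position: [483.6, 122.9, 292.9]
ee_rot: [-0.052, 0.999, -0.001, -0.002]
contact_force: [0.1, -0.2, 0.3]
gripper_width: 69.7
grasp_force: 0.0
```

Call:
carry_out([
  [0,0,0],
  [0,0,0],
], roll=[9.7,9.7], claw=[0.07,0.07])

```text
clock: 9.93
position: [483.6, 123.0, 293.2]
ee_rot: [0.028, 1.0, -0.001, -0.001]
contact_force: [-0.1, -0.5, -0.1]
gripper_width: 70.1
grasp_force: 0.0
```

Run:
```python
from h import *
for n in("top","side"):
    p=get_image(n); b=blues(p); print(b,[tostop(q[:2]) for q in b]); save(p,n+"4.png")
plan(-270,75,185,0)
```

```text
[(696.1, -35.1, 90.6, 117.4, -3.4, 59.1), (551.7, 88.5, 53.0, 76.4, 89.6, 58.9)] [array([-47.58902383, -69.0438615 ]), array([-199.06512275,   45.77474088])]
[(547.4, 115.0, 92.5, 120.6, -3.5, 59.6), (697.0, -39.9, 94.6, 119.6, -3.4, 59.8)] [array([-204.92917291,   71.97307892]), array([-46.40593739, -73.78203694])]
now stop [-268.9   76.3] z 293.7 tool yaw in stop 180.2 j6 -2.2
slide m [ 0.0009 -0.0012  0.1087] roll 0.2 tilt [ 0.0019 -0.0013 -1.    ]
```

View pics/side4.png

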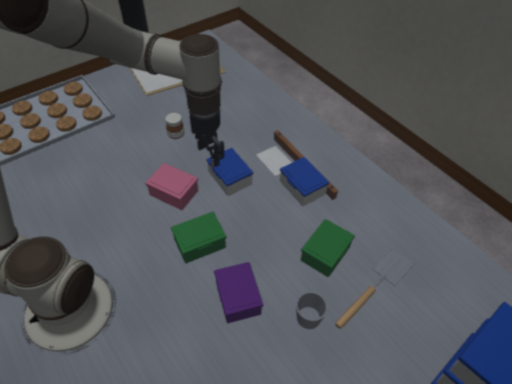

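The side view shows the tub at (230,168), square and clear of the pink tub at (173,186). The hand is behind it at (210,140). The tub is at about stop (-206, +77). I lower the hand and push forward.

Call:
carry_out([
  [0.003,0,0],
  [0.003,0,0.04],
  [0.003,0,0.08],
  [0.003,0,0.1],
  [0.003,0,0.108],
  [0.003,0,0.108],
], roll=[0,0,0,0,0,0], claw=[0.07,0.07,0.07,0.07,0.07,0.07])

```text
clock: 10.78
position: [481.0, 123.6, 186.7]
ee_rot: [0.029, 1.0, -0.0, -0.0]
contact_force: [0.6, -0.8, 0.7]
gripper_width: 69.9
grasp_force: 0.0
```

Call:
carry_out([
  [-0.006,0,0],
  [-0.012,0,0],
  [-0.02,0,0],
  [-0.03,0,0],
  [-0.042,0,0],
  [-0.054,0,0],
  [-0.066,0,0],
  [-0.076,0,0],
], roll=[0,0,0,0,0,0,0,0], claw=[0.07,0.07,0.07,0.07,0.07,0.07,0.07,0.07])

```text
clock: 11.78
position: [556.3, 118.6, 187.1]
ee_rot: [0.03, 1.0, -0.001, -0.002]
contact_force: [-6.1, 0.2, 5.4]
gripper_width: 69.9
grasp_force: 3.0
```

Run:
```python
from h import *
for n in("side",):
    p=get_image(n); b=blues(p); print(b,[tostop(q[:2]) for q in b])
plan(-110,75,185,0)
```

```text
[(630.6, 99.0, 73.0, 140.6, -28.4, 59.9), (696.9, -39.9, 95.1, 119.4, -3.3, 59.6)] [array([-120.92671725,   60.93553195]), array([-46.50576137, -73.78796758])]
now stop [-194.9   76.3] z 187.1 tool yaw in stop 180.0 j6 -2.12
slide m [-0.0849 -0.0013  0.0021] roll 0.0 tilt [ 7.e-04 -4.e-04 -1.e+00]
```

Call:
carry_out([
  [-0.01,0,0],
  [-0.02,0,0],
  [-0.031,0,0],
  [-0.042,0,0],
  [-0.052,0,0],
  [-0.06,0,0],
  [-0.067,0,0],
  [-0.072,0,0],
], roll=[0,0,0,0,0,0,0,0], claw=[0.07,0.07,0.07,0.07,0.07,0.07,0.07,0.07])

```text
clock: 12.82
position: [628.2, 114.6, 187.0]
ee_rot: [0.029, 1.0, -0.0, -0.001]
contact_force: [-6.1, 0.5, 5.3]
gripper_width: 69.5
grasp_force: 3.2
```

Run:
```python
from h import *
for n in("top","side"):
    p=get_image(n); b=blues(p); print(b,[tostop(q[:2]) for q in b]); save(p,n+"5.png")
plan(-102,75,185,0)
cv2.imwrite("pics/c5.png",cv2.resize(cv2.imread("pics/top5.png")[90:240,160:320],(640,600)))
```

```text
[(696.3, -35.1, 90.6, 117.2, -3.7, 59.1), (686.3, 69.6, 34.1, 73.0, 89.3, 59.2)] [array([-47.38937586, -69.03200023]), array([-63.58115145,  34.89064602])]
[(684.9, 105.8, 90.1, 119.9, -2.9, 59.9), (696.8, -39.4, 95.1, 120.5, -3.4, 59.7)] [array([-67.12557794,  70.94389887]), array([-46.63523854, -73.2947783 ])]
now stop [-123.7   76.4] z 187.0 tool yaw in stop 180.0 j6 -2.06
slide m [-0.0217 -0.0014  0.002 ] roll 0.0 tilt [ 6.e-04 -4.e-04 -1.e+00]
```

View pics/c5.png

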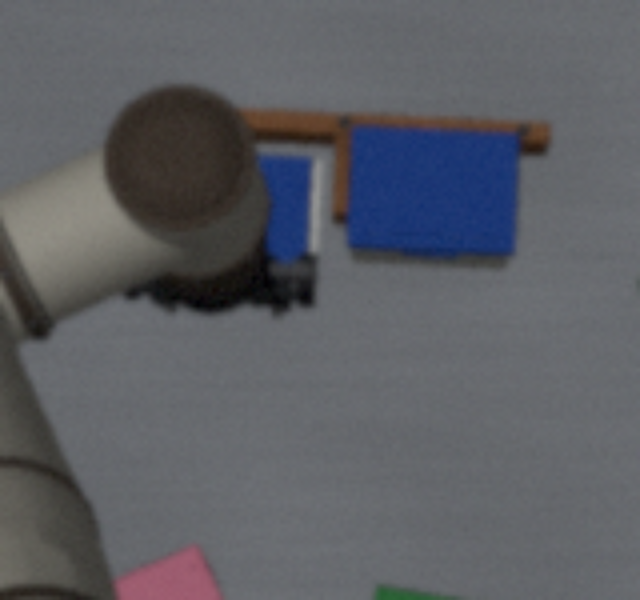

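The crop shows the tub at (285,205), inside the place and clear of the divider at (342,180), about 20 mm short of the rail. I finish slowly.

Call:
carry_out([
  [-0.005,0,0],
  [-0.01,0,0],
  [-0.014,0,0],
  [-0.016,0,0],
  [-0.018,0,0],
  [-0.02,0,0],
], roll=[0,0,0,0,0,0], claw=[0.07,0.07,0.07,0.07,0.07,0.07])

```text
clock: 13.68
position: [648.0, 113.6, 187.0]
ee_rot: [0.029, 1.0, -0.0, -0.001]
contact_force: [-5.4, -0.0, 5.4]
gripper_width: 69.9
grasp_force: 3.0
```

Call:
carry_out([
  [-0.001,0,0],
  [-0.002,0,0],
], roll=[0,0], claw=[0.07,0.07])

```text
clock: 13.92
position: [649.9, 113.5, 187.0]
ee_rot: [0.029, 1.0, -0.0, -0.001]
contact_force: [-4.9, -0.6, 3.7]
gripper_width: 69.9
grasp_force: 3.0
```

Call:
carry_out([
  [-0.001,0,0],
  [-0.002,0,0],
], roll=[0,0], claw=[0.07,0.07])

```text
clock: 14.18
position: [651.9, 113.4, 187.0]
ee_rot: [0.029, 1.0, -0.0, -0.001]
contact_force: [-6.1, -0.1, 5.3]
gripper_width: 69.9
grasp_force: 3.0
```

Call:
carry_out([
  [-0.001,0,0],
  [-0.002,0,0],
], roll=[0,0], claw=[0.07,0.07])

```text
clock: 14.42
position: [653.1, 113.4, 187.0]
ee_rot: [0.029, 1.0, -0.0, -0.002]
contact_force: [-10.7, 1.7, 7.9]
gripper_width: 70.0
grasp_force: 5.4
```

Call:
carry_out([
  [-0.001,0,0],
  [-0.001,0,0],
], roll=[0,0], claw=[0.07,0.07])

```text
clock: 14.68
position: [653.4, 113.5, 187.0]
ee_rot: [0.029, 1.0, -0.001, -0.003]
contact_force: [-11.9, 2.1, 8.5]
gripper_width: 70.0
grasp_force: 5.8
```

Call:
carry_out([
  [-0.001,0,0],
  [-0.001,0,0],
], roll=[0,0], claw=[0.07,0.07])

```text
clock: 14.92
position: [653.7, 113.5, 187.0]
ee_rot: [0.029, 1.0, -0.001, -0.004]
contact_force: [-14.4, 3.1, 10.9]
gripper_width: 69.8
grasp_force: 7.0
```

Call:
carry_out([
  [-0.001,0,0],
  [-0.002,0,0],
  [-0.002,0,0],
], roll=[0,0,0], claw=[0.07,0.07,0.07])

```text
clock: 15.3
position: [654.3, 113.5, 187.0]
ee_rot: [0.029, 1.0, -0.001, -0.007]
contact_force: [-20.3, 4.0, 14.3]
gripper_width: 70.1
grasp_force: 9.5
```

Call:
carry_out([
  [0.02,0,0],
  [0.06,0,0],
  [0.06,0,-0.05],
  [0.06,0,-0.1],
  [0.06,0,-0.12],
  [0.06,0,-0.12],
], roll=[0,0,0,0,0,0], claw=[0.07,0.07,0.07,0.07,0.04,0.04])

```text
clock: 16.05
position: [599.5, 116.9, 308.9]
ee_rot: [0.029, 1.0, 0.001, 0.003]
contact_force: [-0.7, -0.1, -0.4]
gripper_width: 40.1
grasp_force: 0.0
```

Run:
```python
from h import *
for n in("top","side"):
    p=get_image(n); b=blues(p); print(b,[tostop(q[:2]) for q in b]); save(p,n+"6.png")
plan(-52,170,300,90)
```

```text
[(704.0, 75.2, 51.2, 85.0, 89.3, 58.8), (696.0, -35.1, 91.0, 117.3, -3.5, 59.2)] [array([-46.24442219,  41.53051187]), array([-47.68884781, -69.04979214])]
[(706.3, 105.9, 93.5, 122.0, -3.4, 59.8), (696.9, -39.3, 94.9, 120.7, -3.4, 59.7)] [array([-45.76917626,  72.31287925]), array([-46.5413452 , -73.18902368])]
now stop [-153.9   76.6] z 305.7 tool yaw in stop 180.0 j6 -2.09
slide m [-0.102   0.0934  0.0057] roll -90.0 tilt [ 6.e-04  1.e-04 -1.e+00]
```

Call:
carry_out([
  [0,0.045,0],
  [0,0.08,0],
  [-0.03,0.095,0],
  [-0.07,0.095,0],
  [-0.102,0.095,0],
  [-0.102,0.095,0],
  [-0.102,0.095,0],
  [-0.102,0.095,0],
], roll=[-10,-20,-30,-40,-50,-60,-70,-80], claw=[0.04,0.04,0.04,0.04,0.04,0.04,0.04,0.04])

```text
clock: 17.15
position: [706.2, 205.4, 303.4]
ee_rot: [-0.622, 0.783, 0.0, -0.002]
contact_force: [-0.5, -0.1, -0.2]
gripper_width: 39.6
grasp_force: 0.0
```

Call:
carry_out([
  [0,0,0],
  [0,0,0],
  [0,0,0],
], roll=[-10,-10,-10], claw=[0.04,0.04,0.04])

```text
clock: 17.52
position: [706.1, 205.5, 305.2]
ee_rot: [-0.685, 0.728, 0.0, -0.001]
contact_force: [0.7, 0.1, -0.4]
gripper_width: 39.9
grasp_force: 0.0
```

Run:
```python
from h import *
for n in("top","side"):
    p=get_image(n); b=blues(p); print(b,[tostop(q[:2]) for q in b]); save(p,n+"7.png")
plan(-52,172,187,90)
a=cv2.imread("pics/top7.png")[90:240,160:320]; c=cv2.imread("pics/side7.png")[90:240,200:360]
cv2.imwrite("pics/c7.png",cv2.resize(np.hstack([a,c]),(800,375)))
```

```text
[(704.7, 110.8, 91.5, 118.3, -4.4, 59.1), (696.0, -35.1, 91.0, 117.3, -3.5, 59.2)] [array([-47.65696121,  77.1093642 ]), array([-47.68884781, -69.04979214])]
[(705.5, 105.6, 94.9, 121.2, -3.4, 59.8), (697.1, -39.3, 94.6, 120.7, -3.4, 59.7)] [array([-46.54997621,  71.9659622 ]), array([-46.34169723, -73.17716241])]
now stop [-51.9 171.8] z 306.0 tool yaw in stop -90.0 j6 -0.56
slide m [-0.0003  0.      0.119 ] roll -0.0 tilt [ 4.e-04  8.e-04 -1.e+00]
```

View pics/c7.png

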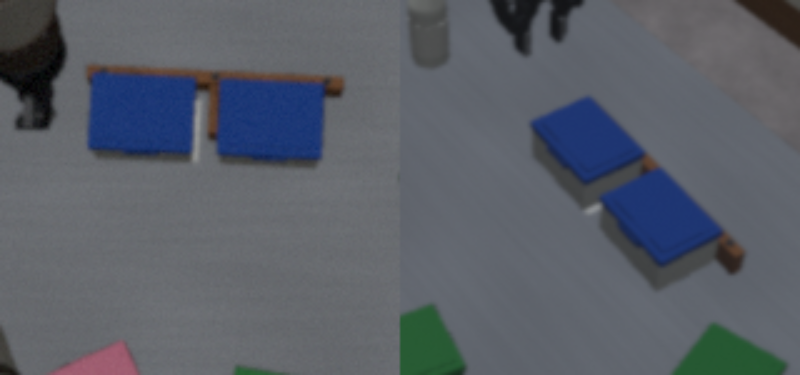

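The crop shows the tub at (143,113) along the rail with the divider at (213,108). The gap to the divider face is about 11 mm, and the hand is clear of the left end. I lower it and push right.

Call:
carry_out([
  [0,0,0.05],
  [0,0,0.1],
  [0,0,0.118],
  [0,0,0.118],
  [0.01,0,0.118],
  [0.016,0,0.118],
  [0.02,0,0.118],
  [0.023,0,0.118],
], roll=[0,0,0,0,0,0,0,0], claw=[0.04,0.04,0.04,0.04,0.04,0.04,0.04,0.04])

```text
clock: 18.62
position: [705.1, 182.6, 189.9]
ee_rot: [-0.686, 0.728, -0.0, 0.001]
contact_force: [-1.2, 5.9, 1.9]
gripper_width: 39.9
grasp_force: 0.0
```

Call:
carry_out([
  [0.002,0,0],
  [0.004,0,0],
  [0.006,0,0],
  [0.008,0,0],
], roll=[0,0,0,0], claw=[0.04,0.04,0.04,0.04])

```text
clock: 19.12
position: [704.4, 176.6, 190.0]
ee_rot: [-0.686, 0.727, 0.0, 0.002]
contact_force: [-2.3, 6.7, 4.0]
gripper_width: 39.9
grasp_force: 0.0
```

Call:
carry_out([
  [0.001,0,0],
  [0.002,0,0],
], roll=[0,0], claw=[0.04,0.04])

```text
clock: 19.38
position: [704.2, 174.6, 189.9]
ee_rot: [-0.686, 0.727, 0.0, 0.002]
contact_force: [-2.0, 6.9, 3.3]
gripper_width: 39.9
grasp_force: 0.0
```

Call:
carry_out([
  [0.001,0,0],
  [0.002,0,0],
], roll=[0,0], claw=[0.04,0.04])

```text
clock: 19.62
position: [704.1, 172.7, 189.9]
ee_rot: [-0.686, 0.727, 0.0, 0.002]
contact_force: [-2.7, 5.8, 3.4]
gripper_width: 39.9
grasp_force: 0.0
```

Call:
carry_out([
  [0.001,0,0],
  [0.002,0,0],
], roll=[0,0], claw=[0.04,0.04])

```text
clock: 19.88
position: [704.0, 170.7, 189.9]
ee_rot: [-0.686, 0.727, 0.0, 0.002]
contact_force: [-3.0, 6.7, 2.9]
gripper_width: 40.1
grasp_force: 0.0
```

Call:
carry_out([
  [0.001,0,0],
  [0.001,0,0],
], roll=[0,0], claw=[0.04,0.04])

```text
clock: 20.12
position: [704.0, 169.5, 189.9]
ee_rot: [-0.686, 0.727, 0.0, 0.002]
contact_force: [-1.6, 4.9, 3.5]
gripper_width: 40.1
grasp_force: 0.0
```

Call:
carry_out([
  [0.001,0,0],
  [0.001,0,0],
], roll=[0,0], claw=[0.04,0.04])

```text
clock: 20.38
position: [703.9, 168.6, 190.0]
ee_rot: [-0.686, 0.727, 0.0, 0.002]
contact_force: [-2.2, 5.7, 2.8]
gripper_width: 39.8
grasp_force: 0.0
```

Call:
carry_out([
  [0.001,0,0],
  [0.001,0,0],
], roll=[0,0], claw=[0.04,0.04])

```text
clock: 20.62
position: [703.8, 167.9, 190.0]
ee_rot: [-0.686, 0.727, 0.0, 0.002]
contact_force: [-1.9, 8.0, 2.6]
gripper_width: 40.0
grasp_force: 0.0
```

Run:
```python
from h import *
for n in("top","side"):
    p=get_image(n); b=blues(p); print(b,[tostop(q[:2]) for q in b])
```

```text
[(704.3, 100.1, 90.9, 124.0, -0.7, 59.2), (696.0, -35.1, 90.7, 117.3, -3.5, 58.9)] [array([-47.42167895,  66.4044755 ]), array([-47.68884781, -69.04979214])]
[(705.1, 93.3, 94.3, 125.1, -3.4, 59.7), (696.9, -39.3, 94.9, 120.7, -3.4, 59.7)] [array([-46.21980374,  59.66388977]), array([-46.5413452 , -73.18902368])]
```

Call:
carry_out([
  [0.001,0,0],
  [0.001,0,0],
], roll=[0,0], claw=[0.04,0.04])

```text
clock: 20.98
position: [703.8, 167.6, 190.0]
ee_rot: [-0.687, 0.727, 0.0, 0.003]
contact_force: [-1.7, 9.8, 2.9]
gripper_width: 40.3
grasp_force: 0.0
```

Call:
carry_out([
  [0.001,0,0],
  [0.002,0,0],
  [0.002,0,0],
], roll=[0,0,0], claw=[0.04,0.04,0.04])

```text
clock: 21.35
position: [703.7, 167.2, 190.1]
ee_rot: [-0.687, 0.727, 0.001, 0.004]
contact_force: [-1.7, 14.4, 2.7]
gripper_width: 40.0
grasp_force: 0.0
```

The tub is against the divider: force rises and motion stops. I back off and check.

Call:
carry_out([
  [-0.015,0,0],
  [-0.045,0,0],
  [-0.045,0,-0.05],
  [-0.045,0,-0.1],
  [-0.045,0,-0.118],
  [-0.045,0,-0.118],
], roll=[0,0,0,0,0,0], claw=[0.04,0.04,0.04,0.04,0.04,0.04])

```text
clock: 22.1
position: [706.3, 208.3, 307.9]
ee_rot: [-0.686, 0.727, -0.0, 0.001]
contact_force: [-0.6, 0.4, -1.3]
gripper_width: 40.1
grasp_force: 0.0
```

Run:
```python
from h import *
for n in("top","side"):
    p=get_image(n); b=blues(p); print(b,[tostop(q[:2]) for q in b]); save(p,n+"8.png")
plan(-150,66,305,0)
a=cv2.imread("pics/top8.png")[100:180,180:310]; c=cv2.imread("pics/side8.png")[110:190,240:370]
cv2.imwrite("pics/c8.png",cv2.resize(np.vstack([a,c]),(488*1,600),interpolation=cv2.INTER_CUBIC))
```

```text
[(703.8, 96.2, 91.1, 117.9, -2.8, 59.2), (696.0, -35.1, 90.8, 117.3, -3.5, 59.0)] [array([-47.689504  ,  62.48168698]), array([-47.68884781, -69.04979214])]
[(704.8, 91.3, 94.7, 121.0, -3.4, 59.8), (697.0, -39.3, 94.8, 120.7, -3.4, 59.7)] [array([-46.40066294,  57.6496182 ]), array([-46.44152121, -73.18309304])]
now stop [-52.4 173.9] z 304.4 tool yaw in stop -90.0 j6 -0.56
slide m [ 1.079e-01  9.770e-02 -1.000e-04] roll -90.0 tilt [ 0.0013  0.0035 -1.    ]
```

View pics/c8.png

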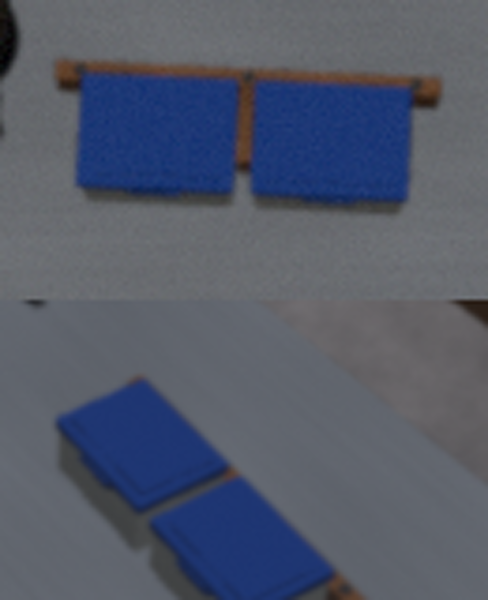

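```bash
cat > gap.py <<'E'
from h import *
def px(p,w):
    T=np.linalg.inv(np.array(p["world_from_camera"])); K=p["mtx"]; c=T[:3,:3]@w+T[:3,3]
    return K[0][0]*c[0]/-c[2]+K[0][2], -K[1][1]*c[1]/-c[2]+K[1][2]
def far_edges(p,y0,y1,hz=60):   # stop-x of lid's far edge and near edge (at z=60), half-level crossings
    xs=np.arange(-120,40,0.5); ys=np.arange(y0,y1,2.0); prof=np.zeros((len(xs),3))
    im=p["img"].astype(np.float32)
    mx=np.array([[px(p,np.r_[fromstop(x,y),hz]) for y in ys] for x in xs],np.float32)
    s=cv2.remap(im,mx[...,0],mx[...,1],cv2.INTER_LINEAR).mean(1)
    f=s[:,2]-s[:,0]; return xs,f,s
def cross(xs,f,lvl,a,b):
    k=(xs>a)&(xs<b); x,g=xs[k],f[k]-lvl; i=np.nonzero(g[:-1]*g[1:]<0)[0]
    return [round(float(x[j]-g[j]*.5/(g[j+1]-g[j])),1) for j in i]
if __name__=="__main__":
    for n in("top","side"):
        p=get_image(n)
        for nm,r in(("loose",(20,105)),("parked",(-112,-25))):
            xs,f,s=far_edges(p,*r); top=f[(xs>-70)&(xs<-20)].mean()
            rl=f[(xs>-5)&(xs<25)].min()
            print(n,nm,"near",cross(xs,f,top/2,-120,-70),"far",cross(xs,f,top/2,-20,40),"rail far(z60)",cross(xs,f,rl/2,-5,40),round(float(top)),round(float(rl)))
E
python3 gap.py
```

```text
top loose near [-91.1] far [-2.3] rail far(z60) [1.2, 7.8] 90 -43
top parked near [-91.2] far [-2.3] rail far(z60) [1.2, 7.5] 90 -43
side loose near [-89.9] far [2.0] rail far(z60) [] 84 13
side parked near [-90.2] far [1.8] rail far(z60) [] 85 13
```

Relative to the rail, the loose tub and the parked one (3 mm off) look the same in the images. So I press it forward once more and look while pressing.

Call:
carry_out([
  [0,0.04,0],
  [0,0.08,0],
  [0.03,0.098,0],
  [0.06,0.098,0],
  [0.09,0.098,0],
  [0.108,0.098,0],
  [0.108,0.098,0],
  [0.108,0.098,0],
], roll=[10,20,30,40,50,60,70,80], claw=[0.07,0.07,0.07,0.07,0.07,0.07,0.07,0.07])

```text
clock: 23.3
position: [601.9, 104.8, 305.1]
ee_rot: [-0.055, 0.999, -0.001, -0.001]
contact_force: [0.0, 0.0, -0.5]
gripper_width: 69.9
grasp_force: 0.0
```

Call:
carry_out([
  [0,0,0],
  [0,0,0.06],
  [0,0,0.1],
  [0,0,0.118],
  [0,0,0.118],
  [-0.02,0,0.118],
  [-0.035,0,0.118],
  [-0.035,0,0.118],
], roll=[10,10,10,10,10,10,10,10], claw=[0.07,0.07,0.07,0.07,0.07,0.07,0.07,0.07])

```text
clock: 24.3
position: [638.1, 109.8, 190.6]
ee_rot: [0.029, 1.0, 0.001, 0.002]
contact_force: [-0.1, 0.6, -0.0]
gripper_width: 70.2
grasp_force: 0.0
```

```bash
python3 -c "
from h import *
plan(-98,66,187,0)"
```

```text
now stop [-114.1   72.2] z 190.6 tool yaw in stop 180.1 j6 -2.05
slide m [-0.016  -0.0062  0.0037] roll 0.1 tilt [-0.004   0.0016 -1.    ]
```

Call:
carry_out([
  [-0.004,-0.006,0.002],
  [-0.008,-0.006,0.002],
  [-0.01,-0.006,0.002],
  [-0.01,-0.006,0.002],
], roll=[0,0,0,0], claw=[0.07,0.07,0.07,0.07])

```text
clock: 24.8
position: [646.5, 102.9, 186.7]
ee_rot: [0.029, 1.0, 0.0, 0.0]
contact_force: [0.1, -0.7, -0.3]
gripper_width: 70.1
grasp_force: 0.0
```

Call:
carry_out([
  [-0.001,0,0],
  [-0.002,0,0],
], roll=[0,0], claw=[0.07,0.07])

```text
clock: 25.05
position: [648.5, 102.9, 186.7]
ee_rot: [0.029, 1.0, -0.0, -0.0]
contact_force: [0.5, 0.5, 0.1]
gripper_width: 70.0
grasp_force: 0.0
```

Call:
carry_out([
  [-0.001,0,0],
  [-0.002,0,0],
], roll=[0,0], claw=[0.07,0.07])

```text
clock: 25.3
position: [650.5, 102.7, 186.7]
ee_rot: [0.029, 1.0, -0.0, -0.0]
contact_force: [1.0, -0.2, -0.3]
gripper_width: 70.2
grasp_force: 0.0
```

Call:
carry_out([
  [-0.001,0,0],
  [-0.002,0,0],
], roll=[0,0], claw=[0.07,0.07])

```text
clock: 25.55
position: [651.5, 102.5, 186.3]
ee_rot: [0.029, 1.0, -0.0, -0.002]
contact_force: [-6.5, 0.4, 3.3]
gripper_width: 70.1
grasp_force: 0.0
```

Call:
carry_out([
  [-0.001,0,0],
  [-0.002,0,0],
  [-0.002,0,0],
], roll=[0,0,0], claw=[0.07,0.07,0.07])

```text
clock: 25.92
position: [652.1, 102.2, 185.7]
ee_rot: [0.03, 1.0, -0.001, -0.004]
contact_force: [-7.6, 1.1, 2.7]
gripper_width: 69.9
grasp_force: 0.0
```

Call:
carry_out([
  [-0.001,0,0],
  [-0.002,0,0],
  [-0.002,0,0],
], roll=[0,0,0], claw=[0.07,0.07,0.07])

```text
clock: 26.3
position: [652.7, 101.8, 185.0]
ee_rot: [0.03, 1.0, -0.001, -0.007]
contact_force: [-12.4, 2.1, 4.4]
gripper_width: 69.8
grasp_force: 0.0
```

Run:
```python
from gap import *
for n in("top","side"):
    p=get_image(n); 
    for nm,r in(("loose",(12,40)),("loose2",(85,120)),("parked",(-112,-25))):
        xs,f,s=far_edges(p,*r); top=f[(xs>-70)&(xs<-20)].mean()
        print(n,nm,"near",cross(xs,f,top/2,-120,-70),"far",cross(xs,f,top/2,-20,40),round(float(top)))
plan(-98,66,187,0)
```

```text
top loose near [-76.2] far [-1.7] 69
top loose2 near [-90.0] far [] -10
top parked near [-91.2] far [-2.3] 89
side loose near [] far [3.1] 73
side loose2 near [-113.5] far [] 20
side parked near [-90.2] far [1.8] 86
now stop [-99.1  65. ] z 185.0 tool yaw in stop 179.9 j6 -2.03
slide m [-0.001  0.001 -0.002] roll -0.1 tilt [ 0.013  -0.0034 -0.9999]
```

Call:
carry_out([
  [-0.001,0,0],
  [-0.002,0,0],
  [-0.003,0,0],
  [-0.003,0,0],
], roll=[0,0,0,0], claw=[0.07,0.07,0.07,0.07])

```text
clock: 26.9
position: [653.5, 101.4, 184.1]
ee_rot: [0.031, 0.999, -0.002, -0.01]
contact_force: [-19.4, 2.6, 6.0]
gripper_width: 69.5
grasp_force: 0.0
```

Call:
carry_out([
  [0.03,0,0],
  [0.07,0,0],
  [0.1,0,-0.04],
  [0.12,0,-0.09],
  [0.17,0,-0.12],
  [0.22,0,-0.12],
  [0.22,0,-0.12],
], roll=[0,0,0,0,0,0,0], claw=[0.07,0.07,0.07,0.07,0.07,0.07,0.07])

```text
clock: 27.78
position: [437.0, 114.3, 307.5]
ee_rot: [0.028, 1.0, 0.001, 0.0]
contact_force: [-0.1, 0.0, -0.3]
gripper_width: 69.9
grasp_force: 0.0
```

Run:
```python
from gap import *
def yprof(p,im,x0,x1):
    ys=np.arange(-140,145,0.5)
    xs=np.arange(x0,x1,2.0)
    mx=np.array([[px(p,np.r_[fromstop(x,y),60]) for x in xs] for y in ys],np.float32)
    s=cv2.remap(im.astype(np.float32),mx[...,0],mx[...,1],cv2.INTER_LINEAR).mean(1)
    return ys,s[:,2]-s[:,0]
p=get_image("top"); save(p,"top9.png"); print(blues(p))
im0=cv2.cvtColor(cv2.imread("pics/top0.png"),cv2.COLOR_BGR2RGB)
for nm,im in(("start",im0),("now",p["img"])):
    ys,f=yprof(p,im,-45,-15); print(nm,"y crossings at 45:",cross(ys,f,45,-140,145)); 
    k=(ys>-20)&(ys<22); print(f[k][::4].round())
for r in((12,45),(45,85),(85,120),(-112,-70),(-60,-20)):
    xs,f,s=far_edges(p,*r); print(r,cross(xs,f,45,-120,-70),cross(xs,f,45,-20,40),"rail far",cross(xs,f,-20,-5,40))
q=get_image("side"); print(blues(q))
for r in((20,105),(-112,-25)):
    xs,f,s=far_edges(q,*r); print(r,cross(xs,f,42,-120,-70),cross(xs,f,42,-20,40))
s=read_state(); print(s["clock"],s["position"],s["contact_force"])
cv2.imwrite("pics/c9.png",cv2.resize(cv2.imread("pics/top9.png")[100:180,180:310],(780,480),interpolation=cv2.INTER_CUBIC))
```

```text
[(704.0, 96.2, 91.0, 118.8, -3.8, 59.0), (696.0, -35.1, 90.8, 117.3, -3.5, 59.0)]
start y crossings at 45: [-127.6, -10.5]
[ 88.  88.  87.  81.  64.  24. -14. -40. -49. -44. -31. -14.  -1.   4.
   4.   3.   1.  -0.  -1.  -1.  -1.]
now y crossings at 45: [-127.6, -10.5, 4.3, 122.2]
[ 90.  90.  89.  82.  65.  25. -14. -41. -49. -45. -27.   6.  48.  74.
  86.  88.  88.  89.  89.  88.  89.]
(12, 45) [-90.1] [-2.2] rail far [1.4, 7.8]
(45, 85) [-92.3] [-2.0] rail far [1.3, 8.0]
(85, 120) [-89.7] [-1.9] rail far [1.7, 7.8]
(-112, -70) [-91.2] [-2.4] rail far [1.1, 7.7]
(-60, -20) [-90.6] [-2.2] rail far [1.2, 7.7]
[(704.9, 91.3, 94.6, 121.0, -3.5, 59.7), (696.8, -39.3, 95.1, 120.7, -3.4, 59.6)]
(20, 105) [-89.8] [2.2]
(-112, -25) [-90.4] [1.9]
27.875 [440.01186987 115.2784925  307.59038572] [0.23375233 0.64943602 0.89331086]
```

View pics/c9.png

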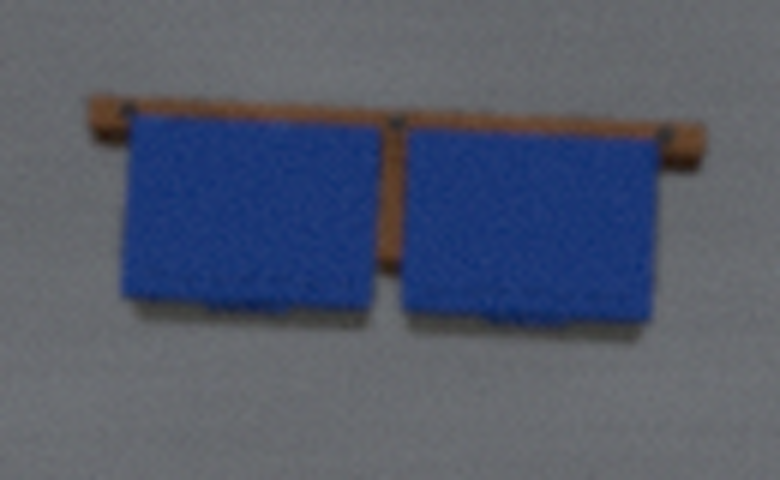

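In the crop the loose tub (250,212) sits square at the rail and divider, and the parked tub (530,225) has not moved. Both final presses hit a hard stop: about 20 N at the rail and 14 N at the divider, with no further movement. The hand is clear, so I hand in.

```bash
python3 -c "
from bench import *
print(job_done())"
```

```text
the job is handed in; nothing more can be done
None
```

I pushed the loose tub into the empty place left of the divider until it hit a hard stop at both rail and divider, left the parked tub unmoved and withdrew the hand. The job is handed in; the images show the tub no nearer the rail than the parked one (stated 3 mm off), so rail contact rests on the force readings.

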